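Close up the high-voltage test box

ROBOT

A 7-joint arm with a two-finger parallel gripper is mounted at the origin on the work surface. World frame = base frame: x ahead of the robot, y to its left, z up, the work surface at z = 0. Lengths are in mm, angles in rad, forces in N, time in s.
With the tool pointing down it reaches from about 425 to 875 mm from the base axis. Payload 8.4 kg.
Tool frame: the origin (TCP) lies between the finger pads; the fingertips stand 19 mm ahead of it and the grasp point (between the pads) is the TCP; z points along the fingers, y is the line along which they close (so a half turn about z gives the same grasp; the last joint's range is limited). The gripper opens to 85 mm and grips with 20 to 120 N. Pads are 22 mm wide; open, the fingers measure 114 mm over their backs; the gripper's body (76 mm by 85 mm) begins 54 mm behind the grasp point. The pads swing forward as they close: fully open they stand 13 mm farther back than shut.
Start: joints at [-1.255, 0.333, 0.04, 1.465, -0.013, 1.343, -0.059], TCP at [261.952, 594.848, 212.608] pointing down, gripper open.
Joint ranges: [-2.58, 2.58], [-0.38, 2.09], [-1.3, 1.39], [0.25, 2.4], [-1.5, 4.64], [0.08, 2.09], [-2.65, 2.65]. Speed limits (rad/s): [2.22, 2.22, 2.79, 2.79, 3.14, 3.14, 3.14].

INTERFACE

Orientations are given as a unit quaternion [w, x, y, z].
In Python, from bench import sense, grab_frame, calibration, close_job gives the robot as it stands. The module is installed in compiled form; this text tells all that it offers.
- The arm moves only by the tool carry_out, never from a script. Its argument "moves" is a list of rows, each an object of numbers: "claw": the closure, from -1 (fully open) to 1 (shut), so that 0 is half open; "x", "y", "z": the shift along the tool's x, y, z in mm; "roll": the turn about the tool's z in degrees. A call has 1 to 10 rows; each row is the pose to reach, as a shift and turn from the pose commanded when the call began, along the tool's axes at that moment; what a row does not reach only later rows make up. A row lasts 1/8 s, in which the tool goes at most 62.5 mm and 10.7 degrees, less where a joint would pass 70% of its speed; a pose out of reach is approached as far as the arm can. A call with a gripper value outside its range is refused whole. The fingers move at their own pace and stop on an object; "newtons" is the grip in N (left out, the last holds). Time passes only in rows, so rows that repeat a pose let the fingers close. It gives the time, the measured TCP pose, the force and the opening at its end, in the units of the state.
- sense(): the state, without advancing time (a new reading comes with each control period).
- grab_frame(name): name is "scene" or "top"; returns the picture (384x512x3 uint8, red, green, blue); there is no depth.
- calibration(name): a dict with "fovy" (degrees; the focal length in pixels is half the picture's height over the tangent of half this angle, whatever the lens; pixels are square), "cx", "cy" (the principal point, pixels), "rvec" (rotation vector, rad) and "tvec" (3), from world to camera coordinates, as OpenCV has them. Camera axes: x right, y down, z forward; pixel columns grow to the right and rows downward; lengths in mm; the calibration is good to about 2 mm. A picture is of the moment at which its call begins. calibration takes no time and is no camera call.
- close_job(): hands the job in, once; it reports no verdict.
The state is a dict: "t": time; "joint_positions": joint angles; "joint_velocities": joint speeds; "effort": joint torques, N m; "position": TCP position; "ee_rot": TCP orientation; "wrist_force": force on the tool from outside, world axes, zero at the start; "moment": the same for the moment, N m; "gripper_width": finger opening in mm.
Only numpy, scipy, OpenCV 4.12 (cv2) and the standard library are available. Lean on these libraries where they do the work, as an engineer would, in place of code of your own. Each camera call takes 0.05 s, during which the arm holds its last target. There are 200 camera calls.

TASK

The relay board is already lying in the test box. First fold the upright pressure flap down over the board until it lies flat, and only then swing the yellow safety cover down until it is fully shut. Do both by pushing with the fingertips, gently and without slamming; leave the board untouched in its nest and leave everything else on the bench and in the box where it is.

Things in the scene. Friction and masses are not known exactly. Their poses are not given: they have to be found in the camera images.
- testbox: High-voltage test box: open grey steel tray fixed to the bench, 300 (its x) x 230 (its y) x 70 mm high, walls 6 mm. Origin: centre of its underside, z up; +x points roughly away from the robot, +y to its left. The nest with the board is in the middle; a 24 mm high terminal block stands at -x inside. A red switch (40 x 20, top at 61 mm) sits outside the -y wall at box x = +105 mm.
- seat (a point): Where the relay board belongs: centre of the top face of the nest block, 34 mm above the bench, axes as the box. Seated, the origin of relay_dut is at this point (play 2 mm each way).
- flap_hinge (a point): Middle of the pressure flap's hinge line: in the box at x = 0, y = -80 mm, 61 mm above the bench; axes as the box. The hinge line runs along box x.
- flap_edge (a point): Middle of the flap's free edge (orange bar), 125 mm from the hinge line. Flap: clear plate in an aluminium frame, 120 mm wide along box x, 8 mm thick, hinge line in its mid-plane. Site y runs from hinge to free edge, z out of the outer face (the one to push; on top when down, then 65 mm above the bench, 5 mm below the tray's rim). White pushers stand 9 mm out of the other face.
- flap (a joint): Flap angle, rad: 0 = folded down flat over the board (end stop), pi/2 = upright. Down, the free edge points to box +y. Starts at 1.35 to 1.75, leaning at most a little to box -y; stop at 1.9. Friction hinge, about 0.16 N m: it stays where it is left; pushing near the free edge takes 1 to 3 N.
- cover_hinge (a point): Middle of the yellow cover's hinge line: just outside the +y wall at box x = 0, y = +123 mm, 75 mm above the bench; axes as the box. The hinge line runs along box x.
- cover_edge (a point): Middle of the cover's free edge, 244 mm from the hinge line. Cover: yellow frame, clear window, 304 mm wide along box x, 240 mm long, 18 mm thick; flat outer face 14 mm outward of the hinge line. Site y runs from free edge to hinge, z out of the outer face (the one to push; on top when shut, then 89 mm above the bench). A black bar handle 100 mm wide stands 23 mm out beyond the edge.
- cover (a joint): Cover angle, rad: 0 = fully shut on the tray's rim (end stop), pi/2 = upright on the box's +y side, more = leaning away from the box. Shut, the free edge points to box -y. Starts at 1.6 to 1.9; stop at 2.0. Friction hinge, about 1.1 N m: it stays where it is left; pushing near the free edge takes 2 to 8 N. An upright flap blocks the cover.
- relay_dut: The relay board to be tested, lying in the nest: a green stepped board with white terminals in a black half housing, 96 x 90 mm, 19 mm high, loose. Origin: centre of its underside; z up. Not to be touched by the robot.
- test_plug: Loose blue plug 28 x 48 x 20 mm lying on the tray floor (6 mm above the bench) inside the box, beside the nest at the box's +x end. Leave alone.
- relay_next: Another open relay board, as relay_dut, lying on the bench beside the box's -y wall. Leave alone.
- relay_done: A finished relay in a dark grey stepped housing, 96 x 90 x 22 mm, lying on the bench beside the box's -y wall. Leave alone.
- relay_spare: A second finished relay, the same, lying on the bench farther to the robot's left. Leave alone.
- screwdriver: Screwdriver with an orange handle, 190 mm long, 26 mm thick, lying on the bench beyond the cover, on the box's +y side. Leave alone.
- tape_roll: Roll of red tape lying flat on the bench, 72 mm across, 20 mm high, to the robot's right. Leave alone.
- cleaner: White bottle with a blue cap standing on the bench to the robot's right, 52 mm across, 130 mm high. Leave alone.

How it is judged:
By the outcome, as a careful person would: the job done as asked, in the order asked, and still so for the second after the job is handed in, with the robot touching nothing.
It also fails if it takes over 72 s, if anything falls off the work surface, if the arm or the gripper's body presses on something with over 40 N, if the wrist force passes 120 N, or if a joint passes its speed limit or range.

## Working session

There is one attempt and no reset: what is moved stays moved. The work goes in short steps, Python scripts to look and compute and a tool call to move; the robot and the scene stay as the last step left them, time stands still between calls to the robot, and variables do not carry over. Pictures are saved under pics/ and viewed, on a budget of 10 in all, crops included, one or two more only if the job needs it, and the job is handed in when it is done.

Besides the shell and the picture viewer there is one more tool, called after ">>>" by a JSON object that holds its "op" and its "data", one argument or row to a line. carry_out: Moves the arm, as the interface text tells. Its arguments: {"type":"object","properties":{"moves":{"type":"array"},"newtons":{"type":"number"}},"required":["moves"]}

```bash
mkdir -p pics; python3 - <<'E'
from bench import *
import cv2
for n in("scene","top"):
    cv2.imwrite(f"pics/{n}0.png",cv2.resize(grab_frame(n)[:,:,::-1],(800,600)))
    print(n,calibration(n))
s=sense();print({k:s[k] for k in("t","position","ee_rot","wrist_force","gripper_width")})
E
```

```text
scene {'fovy': 51.962117848683775, 'cx': 253.15118900881762, 'cy': 193.33198044958485, 'rvec': array([ 1.93287286,  1.6266732 , -0.58933729]), 'tvec': array([ -80.951053  , -355.30221378, 1688.91203806])}
top {'fovy': 49.25940244393959, 'cx': 259.67281197940673, 'cy': 190.38138888187564, 'rvec': array([ 2.1804377 , -2.1854908 ,  0.09461711]), 'tvec': array([  -6.09760999,  531.93212914, 1422.716937  ])}
{'t': 0.1, 'position': array([261.81031615, 594.4669369 , 211.80969052]), 'ee_rot': array([-9.56183543e-05,  2.05926273e-01,  9.78567239e-01, -7.20920769e-04]), 'wrist_force': array([-0.20498518,  0.0120169 ,  0.51070677]), 'gripper_width': 85.49704983375786}
```

View pics/scene0.png

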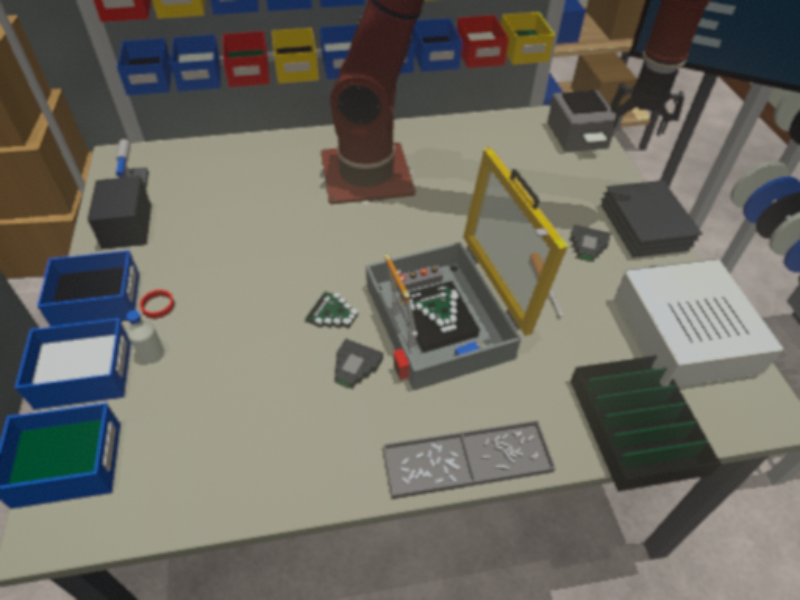

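View pics/top0.png

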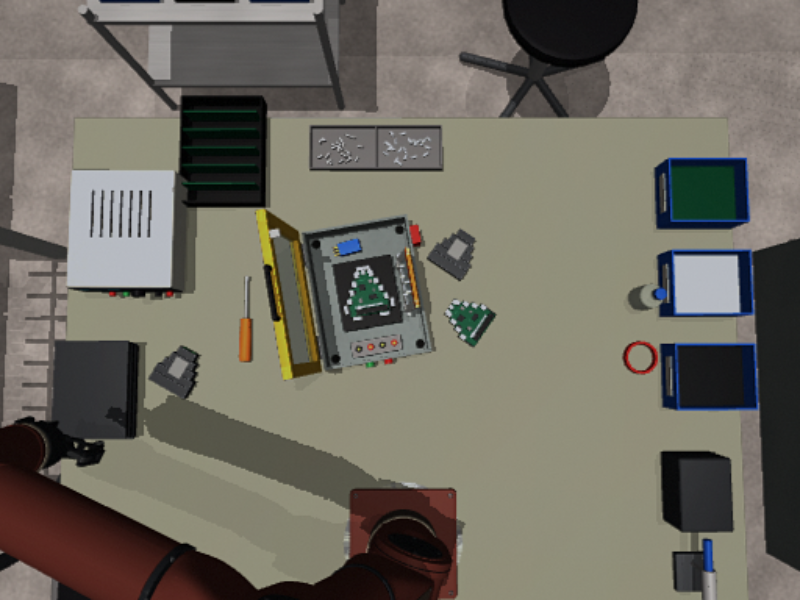

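```bash
cat >h.py <<'E'
from bench import *
import cv2,numpy as np
def cam(n):
    c=calibration(n);f=192/np.tan(np.radians(c["fovy"]/2))
    K=np.array([[f,0,c["cx"]],[0,f,c["cy"]],[0,0,1]]);R=cv2.Rodrigues(c["rvec"])[0]
    return K,R,np.array(c["tvec"]).ravel(),c["rvec"]
def ray(n,uv):
    K,R,t,_=cam(n);d=R.T@np.linalg.inv(K)@np.array([*uv,1.]);return -R.T@t,d
def onz(n,uv,z):
    o,d=ray(n,uv);return o+d*(z-o[2])/d[2]
def proj(n,P):
    K,R,t,r=cam(n);return cv2.projectPoints(np.array(P,float).reshape(-1,3),r,t,K,None)[0].reshape(-1,2)
def tri(a,b):
    A=[];v=[]
    for n,uv in(("scene",a),("top",b)):
        o,d=ray(n,uv);d/=np.linalg.norm(d);M=np.eye(3)-np.outer(d,d);A.append(M);v.append(M@o)
    return np.linalg.lstsq(np.vstack(A),np.hstack(v),rcond=None)[0]
E
python3 - <<'E'
from h import *
s=1/1.5625
for p in [(304,234),(405,217),(434,350),(327,370)]: print(onz("top",np.array(p)*s,70).round(1))
for n in("scene","top"):
    im=cv2.cvtColor(cv2.cvtColor(grab_frame(n),cv2.COLOR_RGB2BGR),cv2.COLOR_BGR2HSV)
    for nm,lo,hi in(("or",(8,150,120),(19,255,255)),("ye",(21,150,70),(32,255,255))):
        m=cv2.inRange(im,lo,hi)
        for c in cv2.findContours(m,0,1)[0]:
            if cv2.contourArea(c)>15: print(n,nm,cv2.contourArea(c),(cv2.boxPoints(cv2.minAreaRect(c))).round(1).tolist(), cv2.approxPolyDP(c,3,True).reshape(-1,2).tolist() if nm=="ye" else "")
    y,x=(slice(140,275),slice(200,380)) if n=="scene" else (slice(125,250),slice(150,320))
    cv2.imwrite(f"pics/{n}1.png",cv2.resize(grab_frame(n)[y,x,::-1],None,fx=4.4,fy=4.4,interpolation=cv2.INTER_CUBIC))
E
```

```text
[665.2 211.1  70. ]
[701.9  -5.9  70. ]
[416.2 -66.7  70. ]
[374.6 159.7  70. ]
scene or 38.5 [[246.8000030517578, 166.60000610351562], [249.60000610351562, 165.1999969482422], [259.3999938964844, 184.8000030517578], [256.6000061035156, 186.1999969482422]] 
scene ye 3870.0 [[275.0, 117.9000015258789], [319.3999938964844, 89.5999984741211], [380.5, 185.60000610351562], [336.1000061035156, 213.89999389648438]] [[311, 95], [298, 152], [333, 209], [339, 212], [362, 157]]
scene ye 820.5 [[173.60000610351562, 19.299999237060547], [199.6999969482422, 16.399999618530273], [203.5, 50.5], [177.39999389648438, 53.400001525878906]] [[198, 18], [174, 20], [178, 52], [203, 50]]
scene ye 807.0 [[320.3999938964844, 9.199999809265137], [351.8999938964844, 5.300000190734863], [355.8999938964844, 37.5], [324.3999938964844, 41.400001525878906]] [[322, 9], [327, 39], [350, 38], [354, 22], [345, 8]]
scene ye 236.0 [[98.0, 0.0], [130.0, 0.0], [130.0, 11.0], [98.0, 11.0]] [[98, 0], [101, 11], [130, 6], [130, 0]]
top or 148.5 [[153.0, 204.0], [159.0, 204.0], [159.0, 230.0], [153.0, 230.0]] 
top or 29.5 [[259.5, 163.3000030517578], [261.79998779296875, 162.89999389648438], [267.0, 191.0], [264.70001220703125, 191.39999389648438]] 
top ye 223.5 [[185.39999389648438, 154.3000030517578], [190.60000610351562, 153.39999389648438], [203.60000610351562, 230.6999969482422], [198.5, 231.60000610351562]] [[187, 154], [196, 217], [202, 231], [191, 156]]
top ye 471.0 [[163.10000610351562, 134.5], [169.89999389648438, 133.39999389648438], [187.60000610351562, 241.39999389648438], [180.8000030517578, 242.5]] [[166, 134], [169, 168], [175, 173], [180, 203], [175, 206], [184, 242], [187, 238], [170, 135]]
```

View pics/top1.png

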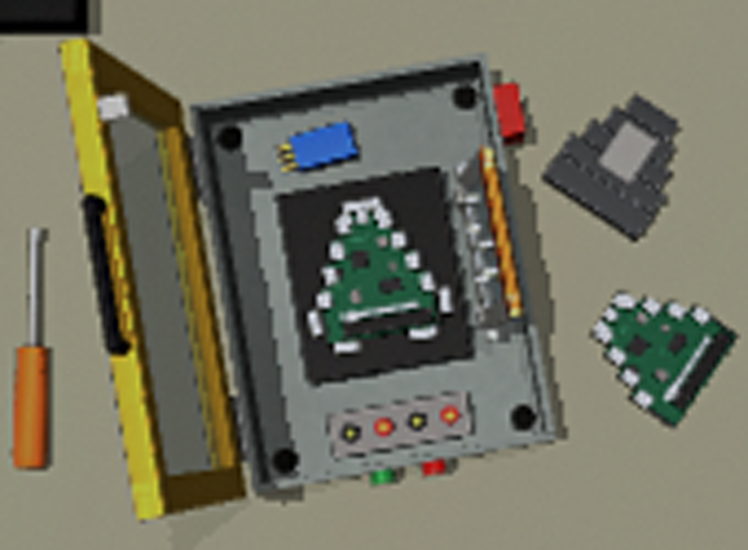

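View pics/scene1.png

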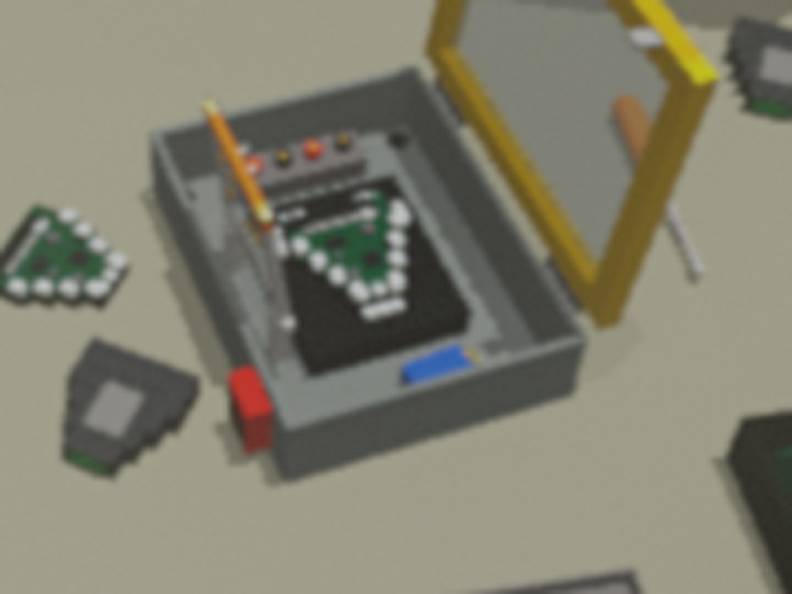

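```bash
cat >>h.py <<'E'
T=lambda u,v:np.array([150+u/4.4,125+v/4.4])
S=lambda u,v:np.array([200+u/4.4,140+v/4.4])
E
python3 - <<'E'
from h import *
C=[onz("top",T(*p),70)[:2] for p in[(192,107),(485,55),(558,435),(262,490)]]
C2=[onz("scene",S(*p),70)[:2] for p in[(583,340),(285,432),(152,133),(412,70)]]
# note: order far-left(+x+y), far-right(+x-y), near-right, near-left
M=np.array([[150,115],[150,-115],[-150,-115],[-150,115]],float)
for A in(C,C2,[(a+b)/2 for a,b in zip(C,C2)]):
    A=np.array(A);c=A.mean(0);U,_,V=np.linalg.svd((A-c).T@M);R=U@V
    print(c.round(1),np.degrees(np.arctan2(R[1,0],R[0,0])).round(2),(A-c-M@R.T).round(1).tolist())
def box(P):return R.T@(np.array(P[:2])-c)
pts={"bar-":(S(208,105),T(515,315)),"bar+":(S(268,215),T(485,152)),
"cov+":(S(715,75),T(62,45)),"cov-":(np.array([487,150])/1.5625,T(145,518))}
for k,(a,b) in pts.items():
    P=tri(a,b);q=box(P);print(k,P.round(1),q.round(1),"reproj",(proj("scene",P)-a).round(1),(proj("top",P)-b).round(1))
    h=(-80,61) if k[0]=="b" else (123,75)
    print("  r,ang",np.hypot(q[0+1]-h[0],P[2]-h[1]).round(1),np.arctan2(P[2]-h[1],(q[1]-h[0])*(1 if k[0]=="b" else -1)).round(3))
E
```

```text
[541.5  75. ] 10.52 [[-1.3, -1.3], [-3.4, 1.3], [1.6, 1.9], [3.0, -1.9]]
[547.2  76.2] 9.92 [[-3.3, -1.6], [-1.2, 0.8], [0.4, 4.3], [4.1, -3.5]]
[544.4  75.6] 10.22 [[-2.3, -1.4], [-2.3, 1.0], [1.0, 3.1], [3.6, -2.7]]
bar- [500.3 -28.4 175.8] [-61.8 -94.6] reproj [[-0.2 -0. ]] [[-0.2 -0. ]]
  r,ang 115.7 1.697
bar+ [614.5  -7.4 181.6] [ 54.3 -94.1] reproj [[-0.3 -0. ]] [[-0.3 -0.1]]
  r,ang 121.4 1.688
cov+ [662.1 258.9 314.5] [148.4 159.5] reproj [[ 0.1 -0. ]] [[0.1 0. ]]
  r,ang 242.3 1.722
cov- [365.3 202.9 307.9] [-153.6  157. ] reproj [[ 0.5 -0. ]] [[0.5 0.1]]
  r,ang 235.3 1.716
```

>>> {"op": "carry_out", "data": {
  "moves": [
    {"claw": 1, "z": -30},
    {"claw": 1, "z": -60},
    {"claw": 1, "z": -95},
    {"claw": 1, "z": -130},
    {"claw": 1, "z": -165},
    {"claw": 1, "z": -195},
    {"claw": 1, "z": -215},
    {"claw": 1, "z": -230},
    {"claw": 1, "z": -230},
    {"claw": 1, "z": -230}
  ],
  "newtons": 40
}}

```text
schema error: expected keys claw, x, y, z, roll
```

>>> {"op": "carry_out", "data": {
  "moves": [
    {"claw": 1, "x": 0, "y": 0, "z": -30, "roll": 0},
    {"claw": 1, "x": 0, "y": 0, "z": -60, "roll": 0},
    {"claw": 1, "x": 0, "y": 0, "z": -95, "roll": 7},
    {"claw": 1, "x": 0, "y": 0, "z": -130, "roll": 15},
    {"claw": 1, "x": 0, "y": 0, "z": -165, "roll": 23},
    {"claw": 1, "x": 0, "y": 0, "z": -195, "roll": 31},
    {"claw": 1, "x": 0, "y": 0, "z": -215, "roll": 39},
    {"claw": 1, "x": 0, "y": 0, "z": -230, "roll": 47},
    {"claw": 1, "x": 0, "y": 0, "z": -230, "roll": 56},
    {"claw": 1, "x": 0, "y": 0, "z": -230, "roll": 56}
  ],
  "newtons": 40
}}

```text
t: 1.55
position: [261.9, 594.9, 442.5]
ee_rot: [0.0, 0.641, 0.768, -0.0]
wrist_force: [-0.3, 0.0, -0.4]
gripper_width: -0.1
```

```bash
cat >>h.py <<'E'
from scipy.spatial.transform import Rotation as Rot
c=np.array([544.4,75.6]);yaw=np.radians(10.2);B=np.array([[np.cos(yaw),-np.sin(yaw)],[np.sin(yaw),np.cos(yaw)]])
def state():
    s=sense();R=Rot.from_quat(np.roll(s["ee_rot"],-1)).as_matrix();p=s["position"];b=B.T@(p[:2]-c)
    print("t",round(s["t"],2),"pos",p.round(1),"box",b.round(1),"tip z",round(p[2]-19,1),"F",s["wrist_force"].round(1),"w",round(s["gripper_width"],1),"yaw tool y",np.degrees(np.arctan2(R[1,1],R[0,1])).round(1),"tilt",R[2,2].round(4))
    return s,R,p,b
E
python3 -c "
from h import *
s,R,p,b=state();print(s['joint_positions'].round(2))
print('shift to box(0,-170) z450',R.T@(np.r_[c+B@[0,-150],440]-p))"
```

```text
t 1.55 pos [261.9 594.9 442.5] box [-186.1  561.1] tip z 423.5 F [-0.3  0.  -0.4] w -0.1 yaw tool y 10.3 tilt -1.0
[-1.35  0.34  0.19  1.01 -0.06  1.8  -1.  ]
shift to box(0,-170) z450 [-711.40744747  184.97436612    2.66182387]
```

>>> {"op": "carry_out", "data": {
  "moves": [
    {"claw": 1, "x": -25, "y": 5, "z": 0, "roll": 0},
    {"claw": 1, "x": -65, "y": 15, "z": 0, "roll": 0},
    {"claw": 1, "x": -110, "y": 27, "z": 0, "roll": 0},
    {"claw": 1, "x": -155, "y": 40, "z": 0, "roll": 0},
    {"claw": 1, "x": -200, "y": 52, "z": 0, "roll": 0},
    {"claw": 1, "x": -245, "y": 64, "z": 0, "roll": 0},
    {"claw": 1, "x": -290, "y": 76, "z": 0, "roll": 0},
    {"claw": 1, "x": -335, "y": 88, "z": 0, "roll": 0},
    {"claw": 1, "x": -370, "y": 96, "z": 0, "roll": 0},
    {"claw": 1, "x": -385, "y": 100, "z": 0, "roll": 0}
  ]
}}

```text
t: 2.8
position: [429.4, 231.7, 442.9]
ee_rot: [0.0, 0.641, 0.767, 0.0]
wrist_force: [-0.1, 0.9, 1.5]
gripper_width: 0.6
```

>>> {"op": "carry_out", "data": {
  "moves": [
    {"claw": 1, "x": -25, "y": 6, "z": 0, "roll": 0},
    {"claw": 1, "x": -65, "y": 17, "z": 0, "roll": 0},
    {"claw": 1, "x": -105, "y": 27, "z": 0, "roll": 0},
    {"claw": 1, "x": -145, "y": 38, "z": 0, "roll": 0},
    {"claw": 1, "x": -185, "y": 48, "z": 0, "roll": 0},
    {"claw": 1, "x": -225, "y": 58, "z": 0, "roll": 0},
    {"claw": 1, "x": -265, "y": 68, "z": 0, "roll": 0},
    {"claw": 1, "x": -300, "y": 78, "z": 0, "roll": 0},
    {"claw": 1, "x": -320, "y": 83, "z": 0, "roll": 0},
    {"claw": 1, "x": -326, "y": 85, "z": 0, "roll": 0}
  ]
}}

```text
t: 4.05
position: [570.8, -72.1, 442.0]
ee_rot: [-0.0, 0.641, 0.768, -0.001]
wrist_force: [-0.3, 0.1, -0.5]
gripper_width: -0.0
```

```bash
python3 -c "
from h import *
s,R,p,b=state();print(s['joint_positions'].round(2))
cv2.imwrite('pics/s2.png',cv2.resize(grab_frame('scene')[:,:,::-1],(800,600)))"
```

```text
t 4.05 pos [570.8 -72.1 442. ] box [  -0.2 -150. ] tip z 423.0 F [-0.3  0.1 -0.5] w -0.0 yaw tool y 10.3 tilt -1.0
[-0.6   0.19  0.81  1.24 -0.14  1.76  0.35]
```

View pics/s2.png

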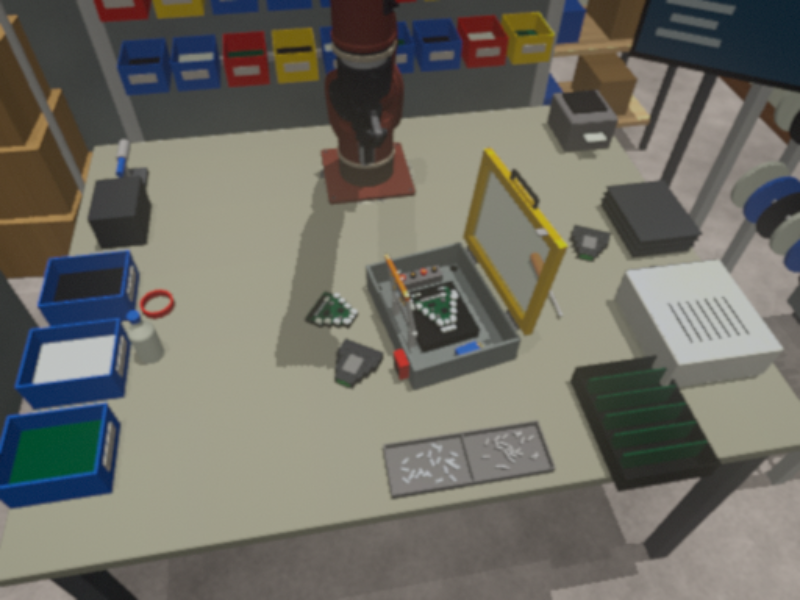

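>>> {"op": "carry_out", "data": {
  "moves": [
    {"claw": 1, "x": 0, "y": 0, "z": 15, "roll": 0},
    {"claw": 1, "x": 0, "y": 0, "z": 45, "roll": 0},
    {"claw": 1, "x": 0, "y": 0, "z": 80, "roll": 0},
    {"claw": 1, "x": 0, "y": 0, "z": 115, "roll": 0},
    {"claw": 1, "x": 0, "y": 0, "z": 150, "roll": 0},
    {"claw": 1, "x": 0, "y": 0, "z": 185, "roll": 0},
    {"claw": 1, "x": 0, "y": 0, "z": 215, "roll": 0},
    {"claw": 1, "x": 0, "y": 0, "z": 240, "roll": 0},
    {"claw": 1, "x": 0, "y": 0, "z": 255, "roll": 0},
    {"claw": 1, "x": 0, "y": 0, "z": 257, "roll": 0}
  ]
}}

```text
t: 5.35
position: [569.6, -71.0, 184.7]
ee_rot: [-0.001, 0.641, 0.768, -0.0]
wrist_force: [-0.6, 0.5, 1.7]
gripper_width: 0.4
```

>>> {"op": "carry_out", "data": {
  "moves": [
    {"claw": 1, "x": 5, "y": 0, "z": 0, "roll": 0},
    {"claw": 1, "x": 12, "y": 0, "z": 0, "roll": 0},
    {"claw": 1, "x": 19, "y": 0, "z": 0, "roll": 0},
    {"claw": 1, "x": 26, "y": 0, "z": 0, "roll": 0},
    {"claw": 1, "x": 33, "y": 0, "z": 0, "roll": 0},
    {"claw": 1, "x": 40, "y": 0, "z": 0, "roll": 0},
    {"claw": 1, "x": 47, "y": 0, "z": 0, "roll": 0},
    {"claw": 1, "x": 55, "y": 0, "z": 0, "roll": 0},
    {"claw": 1, "x": 62, "y": 0, "z": 1, "roll": 0},
    {"claw": 1, "x": 69, "y": 0, "z": 2, "roll": 0}
  ]
}}

```text
t: 6.6
position: [558.0, -3.6, 183.5]
ee_rot: [-0.0, 0.641, 0.767, -0.0]
wrist_force: [-1.0, -0.1, 0.1]
gripper_width: 0.2
```

```bash
python3 -c "
from h import *
s,R,p,b=state()
a=cv2.resize(grab_frame('scene')[120:270,180:380,::-1],None,fx=2,fy=2);d=cv2.resize(grab_frame('top')[110:260,150:350,::-1],None,fx=2,fy=2)
cv2.imwrite('pics/s3.png',np.hstack([a,d]))"
```

```text
t 6.6 pos [558.   -3.6 183.5] box [ -0.7 -80.3] tip z 164.5 F [-1.  -0.1  0.1] w 0.2 yaw tool y 10.2 tilt -1.0
```

View pics/s3.png

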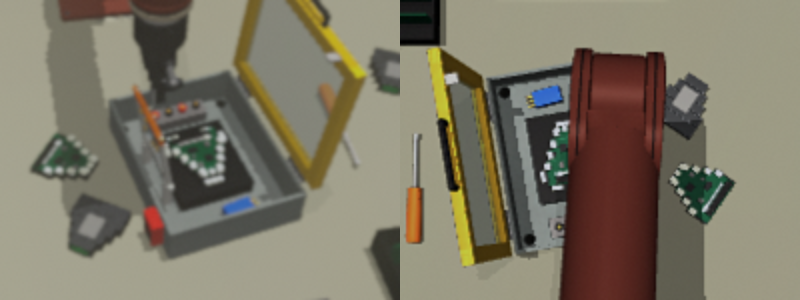

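```bash
python3 -c "
from h import *
s,R,p,b=state()
for dz in(-19,0,54,150): print(dz,proj('scene',p+[0,0,dz]).round(1))
print('cam',ray('scene',(253,193))[0])
im=grab_frame('scene')[120:220,200:320,::-1]
cv2.imwrite('pics/s4.png',cv2.resize(im,None,fx=6,fy=6,interpolation=cv2.INTER_CUBIC))"
```

```text
t 6.7 pos [557.9  -3.  183.4] box [ -0.7 -79.8] tip z 164.4 F [-0.4  0.5 -0. ] w -0.0 yaw tool y 10.3 tilt -1.0
-19 [[258.4 178.7]]
0 [[258.5 174.4]]
54 [[258.9 161.7]]
150 [[259.8 136.7]]
cam [1361.20740474 -173.70761086 1049.83649947]
```

View pics/s4.png

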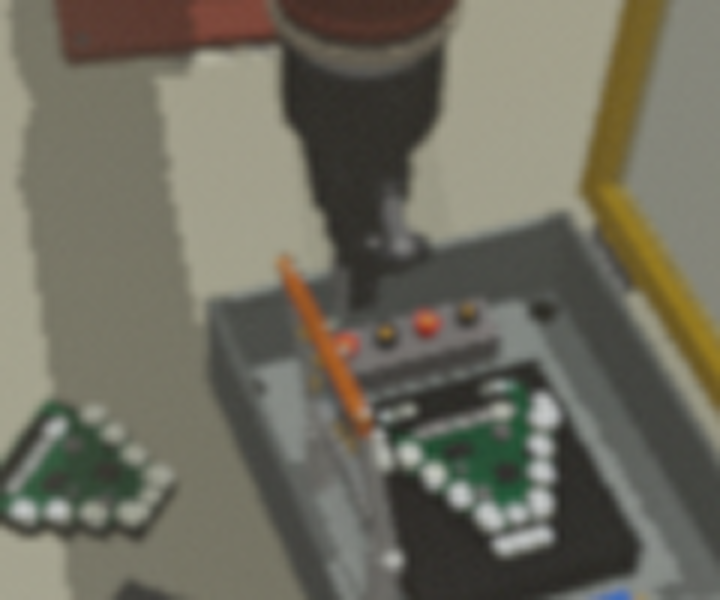

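```bash
python3 -c "
from h import *
im=cv2.cvtColor(np.ascontiguousarray(grab_frame('scene')[:,:,::-1]),cv2.COLOR_BGR2HSV)
m=cv2.inRange(im,(8,150,120),(19,255,255))
for k in cv2.findContours(m,0,1)[0]:
    if cv2.contourArea(k)>8: print(cv2.contourArea(k),cv2.boxPoints(cv2.minAreaRect(k)).round(1).tolist())
for th in np.arange(1.1,1.8,.1):
    print(th.round(2),[proj('scene',np.r_[c+B@[x,-80+123*np.cos(th)],61+123*np.sin(th)]).round(1).tolist() for x in(-60,60)],[proj('top',np.r_[c+B@[x,-80+123*np.cos(th)],61+123*np.sin(th)]).round(1).tolist() for x in(-60,60)])
"
```

```text
42.0 [[246.8000030517578, 166.60000610351562], [249.60000610351562, 165.1999969482422], [260.3999938964844, 186.8000030517578], [257.6000061035156, 188.1999969482422]]
1.1 [[[268.1, 160.1]], [[283.0, 186.7]]] [[[244.3, 200.2]], [[237.4, 162.2]]]
1.2 [[[264.9, 159.8]], [[279.6, 186.5]]] [[[247.8, 199.4]], [[240.9, 161.4]]]
1.3 [[[261.5, 159.8]], [[276.1, 186.7]]] [[[251.5, 198.7]], [[244.6, 160.5]]]
1.4 [[[257.9, 160.1]], [[272.4, 187.1]]] [[[255.4, 197.9]], [[248.4, 159.7]]]
1.5 [[[254.3, 160.7]], [[268.5, 187.8]]] [[[259.3, 197.2]], [[252.3, 158.9]]]
1.6 [[[250.6, 161.5]], [[264.7, 188.8]]] [[[263.3, 196.4]], [[256.2, 158.2]]]
1.7 [[[246.9, 162.7]], [[260.7, 190.1]]] [[[267.2, 195.8]], [[260.2, 157.5]]]
```

>>> {"op": "carry_out", "data": {
  "moves": [
    {"claw": 1, "x": 0, "y": 0, "z": -15, "roll": 0},
    {"claw": 1, "x": 0, "y": 0, "z": -35, "roll": 0},
    {"claw": 1, "x": -20, "y": 0, "z": -40, "roll": 0},
    {"claw": 1, "x": -45, "y": 0, "z": -40, "roll": 0},
    {"claw": 1, "x": -70, "y": 0, "z": -40, "roll": 0},
    {"claw": 1, "x": -80, "y": 0, "z": -30, "roll": 0},
    {"claw": 1, "x": -80, "y": 0, "z": -10, "roll": 0},
    {"claw": 1, "x": -80, "y": 0, "z": 10, "roll": 0},
    {"claw": 1, "x": -80, "y": 0, "z": 15, "roll": 0},
    {"claw": 1, "x": -80, "y": 0, "z": 15, "roll": 0}
  ]
}}

```text
t: 8.05
position: [572.3, -82.5, 168.7]
ee_rot: [-0.0, 0.641, 0.767, -0.0]
wrist_force: [0.2, -0.7, 1.5]
gripper_width: -0.1
```

```bash
python3 -c "
from h import *
s,R,p,b=state()
im=grab_frame('scene')[100:220,170:310,::-1]
im=cv2.resize(im,None,fx=5,fy=5,interpolation=cv2.INTER_CUBIC)
for dz,col in((-19,(0,255,0)),(0,(255,0,255)),(54,(255,255,0))):
    q=(proj('scene',p+[0,0,dz])[0]-[170,100])*5;print(dz,q.round());cv2.circle(im,tuple(int(i) for i in q),3,col,-1)
cv2.imwrite('pics/s5.png',im)"
```

```text
t 8.05 pos [572.3 -82.5 168.7] box [  -0.6 -160.5] tip z 149.7 F [ 0.2 -0.7  1.5] w -0.1 yaw tool y 10.2 tilt -1.0
-19 [317. 443.]
0 [316. 422.]
54 [314. 359.]
```

View pics/s5.png

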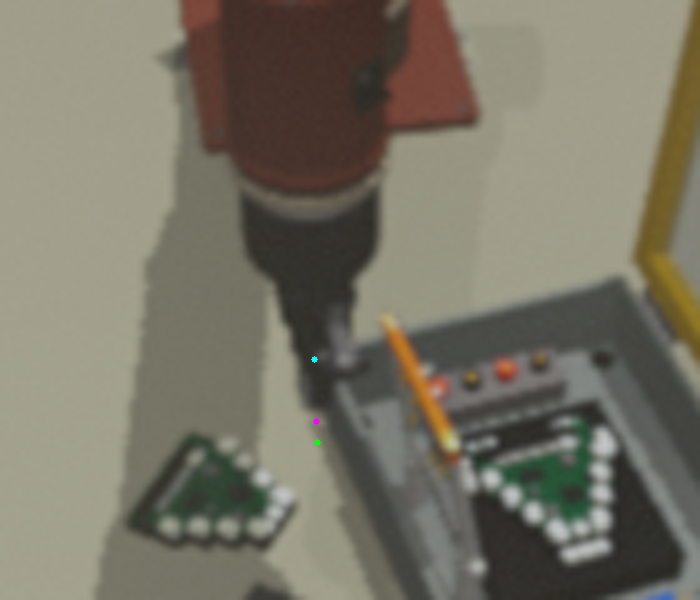

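```bash
python3 -c "
from h import *
for n in('scene','top'):
    print(n,'base',proj(n,[[0,0,0],[95,95,0],[95,-95,0]])*1.5625)
    for k in(-50,50): print([ (proj(n,[262+.403*k,595+.915*k,z])*1.5625).round(0).tolist() for z in(193,206,220,236)])
    print('cam',ray(n,(250,190))[0])
a=cv2.imread('pics/scene0.png')[60:180,560:720];d=cv2.imread('pics/top0.png')[390:510,0:160]
cv2.imwrite('pics/s6.png',cv2.resize(np.hstack([a,d]),(800,300)))"
```

```text
scene base [[366.04211487 172.57374189]
 [406.52155726 190.91788954]
 [335.44384491 198.33805839]]
[[[609.0, 146.0]], [[610.0, 141.0]], [[612.0, 136.0]], [[614.0, 130.0]]]
[[[653.0, 153.0]], [[654.0, 148.0]], [[656.0, 143.0]], [[659.0, 137.0]]]
cam [1361.20740474 -173.70761086 1049.83649947]
top base [[402.93425117 542.12628381]
 [359.36119618 497.66648405]
 [446.28157098 497.32809223]]
[[[114.0, 443.0]], [[111.0, 444.0]], [[108.0, 445.0]], [[104.0, 446.0]]]
[[[67.0, 421.0]], [[64.0, 422.0]], [[60.0, 423.0]], [[55.0, 424.0]]]
cam [4.15394273e+02 1.26436793e+00 1.46101282e+03]
```

View pics/s6.png

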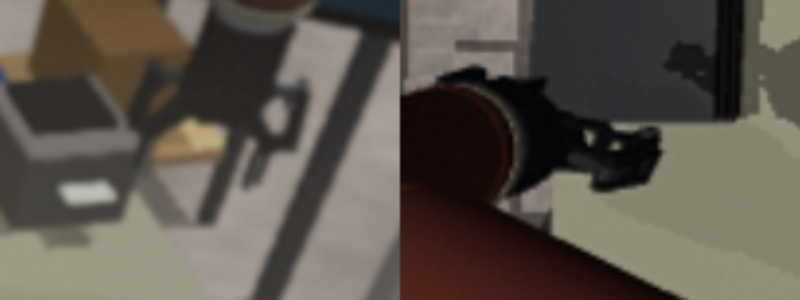

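>>> {"op": "carry_out", "data": {
  "moves": [
    {"claw": 1, "x": 0, "y": 0, "z": 8, "roll": 0},
    {"claw": 1, "x": 5, "y": 0, "z": 16, "roll": 0},
    {"claw": 1, "x": 14, "y": 0, "z": 17, "roll": 0},
    {"claw": 1, "x": 24, "y": 0, "z": 17, "roll": 0},
    {"claw": 1, "x": 34, "y": 0, "z": 17, "roll": 0},
    {"claw": 1, "x": 43, "y": 0, "z": 17, "roll": 0},
    {"claw": 1, "x": 50, "y": 0, "z": 17, "roll": 0},
    {"claw": 1, "x": 57, "y": 0, "z": 17, "roll": 0},
    {"claw": 1, "x": 64, "y": 0, "z": 17, "roll": 0},
    {"claw": 1, "x": 70, "y": 0, "z": 17, "roll": 0}
  ]
}}

```text
t: 9.35
position: [559.9, -13.6, 151.7]
ee_rot: [0.0, 0.641, 0.767, 0.0]
wrist_force: [-0.1, -1.7, 0.6]
gripper_width: -0.2
```

```bash
cat >>h.py <<'E'
def bar(n='scene'):
    im=cv2.cvtColor(np.ascontiguousarray(grab_frame(n)[:,:,::-1]),cv2.COLOR_BGR2HSV)
    m=cv2.inRange(im,(8,150,120),(19,255,255))
    for k in cv2.findContours(m,0,1)[0]:
        if cv2.contourArea(k)>8: print('bar',cv2.contourArea(k),cv2.boxPoints(cv2.minAreaRect(k)).round(1).tolist())
E
python3 -c "
from h import *
state();bar()"
```

```text
t 9.35 pos [559.9 -13.6 151.7] box [ -0.6 -90.6] tip z 132.7 F [-0.1 -1.7  0.6] w -0.2 yaw tool y 10.2 tilt -1.0
bar 23.0 [[258.3999938964844, 174.8000030517578], [261.20001220703125, 173.39999389648438], [266.0, 183.0], [263.20001220703125, 184.39999389648438]]
```

>>> {"op": "carry_out", "data": {
  "moves": [
    {"claw": 1, "x": 6, "y": 0, "z": 0, "roll": 0},
    {"claw": 1, "x": 14, "y": 0, "z": 0, "roll": 0},
    {"claw": 1, "x": 23, "y": 0, "z": 1, "roll": 0},
    {"claw": 1, "x": 32, "y": 0, "z": 4, "roll": 0},
    {"claw": 1, "x": 40, "y": 0, "z": 7, "roll": 0},
    {"claw": 1, "x": 48, "y": 0, "z": 10, "roll": 0},
    {"claw": 1, "x": 55, "y": 0, "z": 14, "roll": 0},
    {"claw": 1, "x": 62, "y": 0, "z": 19, "roll": 0},
    {"claw": 1, "x": 68, "y": 0, "z": 24, "roll": 0},
    {"claw": 1, "x": 74, "y": 0, "z": 29, "roll": 0}
  ]
}}

```text
t: 10.65
position: [546.6, 59.3, 122.2]
ee_rot: [-0.0, 0.641, 0.767, -0.0]
wrist_force: [0.5, -0.4, 1.9]
gripper_width: -0.1
```

```bash
python3 -c "
from h import *
s,R,p,b=state();bar()
im=cv2.resize(grab_frame('scene')[120:240,200:340,::-1],None,fx=5,fy=5,interpolation=cv2.INTER_CUBIC)
cv2.imwrite('pics/s7.png',im)
for th in np.arange(.5,1.1,.1):
    print(th.round(2),[proj('scene',np.r_[c+B@[x,-80+123*np.cos(th)],61+123*np.sin(th)]).round(1).tolist() for x in(-60,60)])"
```

```text
t 10.65 pos [546.6  59.3 122.2] box [ -0.8 -16.4] tip z 103.2 F [ 0.5 -0.4  1.9] w -0.1 yaw tool y 10.2 tilt -1.0
bar 55.0 [[280.0, 176.0], [284.79998779296875, 173.60000610351562], [291.79998779296875, 187.60000610351562], [287.0, 190.0]]
0.5 [[[282.2, 167.4]], [[297.2, 193.3]]]
0.6 [[[280.6, 165.6]], [[295.7, 191.6]]]
0.7 [[[278.7, 164.0]], [[293.8, 190.2]]]
0.8 [[[276.4, 162.7]], [[291.5, 188.9]]]
0.9 [[[273.9, 161.6]], [[289.0, 187.9]]]
1.0 [[[271.2, 160.7]], [[286.1, 187.2]]]
1.1 [[[268.1, 160.1]], [[283.0, 186.7]]]
```

View pics/s7.png

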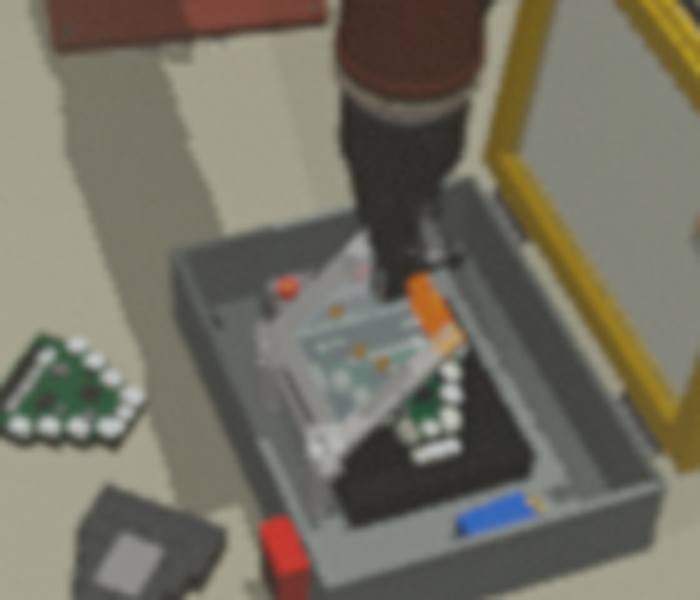

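>>> {"op": "carry_out", "data": {
  "moves": [
    {"claw": 1, "x": 5, "y": 0, "z": 6, "roll": 0},
    {"claw": 1, "x": 10, "y": 0, "z": 12, "roll": 0},
    {"claw": 1, "x": 14, "y": 0, "z": 18, "roll": 0},
    {"claw": 1, "x": 17, "y": 0, "z": 24, "roll": 0},
    {"claw": 1, "x": 20, "y": 0, "z": 30, "roll": 0},
    {"claw": 1, "x": 22, "y": 0, "z": 36, "roll": 0},
    {"claw": 1, "x": 24, "y": 0, "z": 42, "roll": 0},
    {"claw": 1, "x": 25, "y": 0, "z": 47, "roll": 0},
    {"claw": 1, "x": 26, "y": 0, "z": 51, "roll": 0},
    {"claw": 1, "x": 26, "y": 0, "z": 54, "roll": 0}
  ]
}}

```text
t: 12.0
position: [542.1, 84.5, 68.4]
ee_rot: [-0.0, 0.641, 0.767, -0.0]
wrist_force: [0.1, 0.1, 1.3]
gripper_width: 0.1
```

```bash
python3 -c "
from h import *
s,R,p,b=state();bar()
for th in np.arange(0,.4,.05):
    print(th.round(2),[proj('scene',np.r_[c+B@[x,-80+123*np.cos(th)],61+123*np.sin(th)]).round(1).tolist() for x in(-60,60)])"
```

```text
t 12.0 pos [542.1  84.5  68.4] box [-0.7  9.2] tip z 49.4 F [0.1 0.1 1.3] w 0.1 yaw tool y 10.2 tilt -1.0
bar 37.5 [[287.8999938964844, 185.10000610351562], [291.3999938964844, 183.0], [297.5, 193.10000610351562], [293.8999938964844, 195.1999969482422]]
0.0 [[[285.0, 178.4]], [[299.7, 204.0]]]
0.05 [[[285.1, 177.2]], [[299.8, 202.8]]]
0.1 [[[285.1, 176.0]], [[299.9, 201.6]]]
0.15 [[[285.1, 174.8]], [[299.9, 200.5]]]
0.2 [[[284.9, 173.7]], [[299.8, 199.3]]]
0.25 [[[284.6, 172.5]], [[299.6, 198.2]]]
0.3 [[[284.3, 171.4]], [[299.3, 197.2]]]
0.35 [[[283.9, 170.4]], [[298.9, 196.2]]]
```

>>> {"op": "carry_out", "data": {
  "moves": [
    {"claw": 1, "x": 0, "y": 0, "z": 3, "roll": 0},
    {"claw": 1, "x": 1, "y": 0, "z": 6, "roll": 0},
    {"claw": 1, "x": 1, "y": 0, "z": 8, "roll": 0},
    {"claw": 1, "x": 1, "y": 0, "z": 10, "roll": 0}
  ]
}}

```text
t: 12.55
position: [541.9, 85.6, 58.5]
ee_rot: [-0.0, 0.641, 0.767, 0.0]
wrist_force: [0.9, -0.4, 1.1]
gripper_width: 0.1
```

```bash
python3 -c "
from h import *
s,R,p,b=state();bar()
im=cv2.cvtColor(np.ascontiguousarray(grab_frame('scene')[:,:,::-1]),cv2.COLOR_BGR2HSV)
m=cv2.inRange(im,(5,90,60),(22,255,255))[150:215,265:315]
for k in cv2.findContours(m,0,1)[0]: print(cv2.contourArea(k),(cv2.boxPoints(cv2.minAreaRect(k))+[265,150]).round(1).tolist())"
```

```text
t 12.55 pos [541.9  85.6  58.5] box [-0.7 10.3] tip z 39.5 F [ 0.9 -0.4  1.1] w 0.1 yaw tool y 10.2 tilt -1.0
bar 36.5 [[288.5, 187.3000030517578], [292.0, 185.3000030517578], [297.8999938964844, 195.5], [294.29998779296875, 197.5]]
0.0 [[282.0, 199.0], [282.0, 199.0], [282.0, 198.0], [282.0, 198.0]]
0.0 [[277.0, 195.0], [277.0, 195.0], [277.0, 195.0], [277.0, 195.0]]
0.0 [[272.0, 188.0], [272.0, 188.0], [272.0, 187.0], [272.0, 187.0]]
77.5 [[286.8, 186.7], [291.7, 183.8], [301.6, 200.4], [296.8, 203.3]]
5.0 [[268.8, 173.4], [270.0, 171.0], [272.4, 172.2], [271.2, 174.6]]
51.5 [[297.2, 153.3], [302.0, 151.0], [315.2, 178.4], [310.4, 180.7]]
48.0 [[279.0, 150.0], [299.0, 150.0], [299.0, 153.0], [279.0, 153.0]]
```

>>> {"op": "carry_out", "data": {
  "moves": [
    {"claw": 1, "x": 0, "y": 0, "z": 2, "roll": 0},
    {"claw": 1, "x": 0, "y": 0, "z": 4, "roll": 0},
    {"claw": 1, "x": 0, "y": 0, "z": 5, "roll": 0},
    {"claw": 1, "x": 0, "y": 0, "z": 6, "roll": 0},
    {"claw": 1, "x": 0, "y": 0, "z": 6, "roll": 0}
  ]
}}

```text
t: 13.28
position: [541.8, 85.4, 52.5]
ee_rot: [-0.0, 0.641, 0.767, -0.0]
wrist_force: [-0.2, -0.8, -0.4]
gripper_width: 0.1
```

```bash
cat >>h.py <<'E'
def bar2():
    im=cv2.cvtColor(np.ascontiguousarray(grab_frame('scene')[:,:,::-1]),cv2.COLOR_BGR2HSV)
    m=cv2.inRange(im,(5,90,60),(22,255,255))[160:225,283:310]
    k=max(cv2.findContours(m,0,1)[0],key=cv2.contourArea); print(cv2.contourArea(k),(cv2.boxPoints(cv2.minAreaRect(k))+[283,160]).round(1).tolist())
E
python3 -c "
from h import *
state();bar2()"
```

```text
t 13.28 pos [541.8  85.4  52.5] box [-0.8 10.1] tip z 33.5 F [-0.2 -0.8 -0.4] w 0.1 yaw tool y 10.2 tilt -1.0
60.0 [[287.3, 188.0], [292.1, 185.2], [298.8, 197.0], [294.0, 199.7]]
```

>>> {"op": "carry_out", "data": {
  "moves": [
    {"claw": 1, "x": 0, "y": 0, "z": 1, "roll": 0},
    {"claw": 1, "x": 0, "y": 0, "z": 2, "roll": 0},
    {"claw": 1, "x": 0, "y": 0, "z": 2, "roll": 0}
  ]
}}

```text
t: 13.7
position: [541.9, 85.4, 50.5]
ee_rot: [0.0, 0.641, 0.767, -0.0]
wrist_force: [0.5, 0.9, 0.6]
gripper_width: 0.1
```

>>> {"op": "carry_out", "data": {
  "moves": [
    {"claw": 1, "x": 0, "y": 0, "z": 1, "roll": 0},
    {"claw": 1, "x": 0, "y": 0, "z": 2, "roll": 0},
    {"claw": 1, "x": 0, "y": 0, "z": 2, "roll": 0}
  ]
}}

```text
t: 14.08
position: [541.9, 85.5, 48.5]
ee_rot: [0.0, 0.641, 0.767, -0.0]
wrist_force: [-1.0, -0.7, 1.2]
gripper_width: 0.1
```

```bash
python3 -c "
from h import *
state();bar2()"
```

```text
t 14.07 pos [541.9  85.5  48.5] box [-0.8 10.2] tip z 29.5 F [-1.  -0.7  1.2] w 0.1 yaw tool y 10.2 tilt -1.0
64.0 [[287.0, 188.6], [292.1, 185.7], [299.3, 198.3], [294.2, 201.2]]
```

>>> {"op": "carry_out", "data": {
  "moves": [
    {"claw": 1, "x": 0, "y": 0, "z": 1, "roll": 0},
    {"claw": 1, "x": 0, "y": 0, "z": 2, "roll": 0},
    {"claw": 1, "x": 0, "y": 0, "z": 2, "roll": 0}
  ]
}}

```text
t: 14.5
position: [541.8, 85.4, 46.5]
ee_rot: [0.0, 0.641, 0.767, -0.0]
wrist_force: [-0.7, 0.4, -0.3]
gripper_width: 0.1
```

>>> {"op": "carry_out", "data": {
  "moves": [
    {"claw": 1, "x": 0, "y": 0, "z": 1, "roll": 0},
    {"claw": 1, "x": 0, "y": 0, "z": 2, "roll": 0},
    {"claw": 1, "x": 0, "y": 0, "z": 2, "roll": 0}
  ]
}}

```text
t: 14.88
position: [542.1, 85.5, 46.1]
ee_rot: [-0.0, 0.641, 0.767, 0.0]
wrist_force: [-8.4, -0.1, 20.3]
gripper_width: -0.1
```

```bash
python3 -c "
from h import *
state();bar2()"
```

```text
t 14.88 pos [542.1  85.5  46.1] box [-0.6 10.1] tip z 27.1 F [-8.4 -0.1 20.3] w -0.1 yaw tool y 10.2 tilt -1.0
75.5 [[287.3, 189.4], [292.1, 186.5], [301.8, 202.7], [297.0, 205.6]]
```

>>> {"op": "carry_out", "data": {
  "moves": [
    {"claw": 1, "x": 0, "y": 0, "z": -4, "roll": 0},
    {"claw": 1, "x": 0, "y": 0, "z": -20, "roll": 0},
    {"claw": 1, "x": 0, "y": 0, "z": -60, "roll": 0},
    {"claw": 1, "x": 0, "y": 0, "z": -110, "roll": 0},
    {"claw": 1, "x": 0, "y": 0, "z": -165, "roll": 0},
    {"claw": 1, "x": 0, "y": 0, "z": -220, "roll": 0},
    {"claw": 1, "x": 0, "y": 0, "z": -275, "roll": 0},
    {"claw": 1, "x": 0, "y": 0, "z": -330, "roll": 0},
    {"claw": 1, "x": 0, "y": 0, "z": -375, "roll": 0},
    {"claw": 1, "x": 0, "y": 0, "z": -400, "roll": 0}
  ]
}}

```text
t: 16.18
position: [542.0, 85.0, 448.0]
ee_rot: [0.001, 0.641, 0.767, 0.001]
wrist_force: [0.3, 0.1, -0.2]
gripper_width: -0.0
```

>>> {"op": "carry_out", "data": {
  "moves": [
    {"claw": 1, "x": 15, "y": -6, "z": 0, "roll": 0},
    {"claw": 1, "x": 45, "y": -20, "z": 0, "roll": 0},
    {"claw": 1, "x": 80, "y": -34, "z": 0, "roll": 0},
    {"claw": 1, "x": 115, "y": -48, "z": 0, "roll": 0},
    {"claw": 1, "x": 150, "y": -62, "z": 0, "roll": 0},
    {"claw": 1, "x": 180, "y": -74, "z": 0, "roll": 0},
    {"claw": 1, "x": 198, "y": -82, "z": 0, "roll": 0},
    {"claw": 1, "x": 205, "y": -85, "z": 0, "roll": 0},
    {"claw": 1, "x": 205, "y": -85, "z": 0, "roll": 0}
  ]
}}

```text
t: 17.3
position: [422.0, 271.7, 445.0]
ee_rot: [0.0, 0.641, 0.767, 0.0]
wrist_force: [0.3, -1.0, 0.5]
gripper_width: 0.1
```

```bash
python3 -c "
from h import *
s,R,p,b=state();bar2();print(s['joint_positions'].round(2))
im=np.vstack([grab_frame('scene')[60:240,170:400,::-1],grab_frame('top')[90:270,130:360,::-1]])
a,d=im[:180],im[180:]
cv2.imwrite('pics/s8.png',cv2.resize(np.hstack([a,d]),(800,313),interpolation=cv2.INTER_CUBIC))"
```

```text
t 17.3 pos [422.  271.7 445. ] box [-85.8 214.7] tip z 426.0 F [ 0.3 -1.   0.5] w 0.1 yaw tool y 10.2 tilt -1.0
125.0 [[279.3, 180.1], [286.3, 176.1], [298.8, 198.0], [291.8, 202.0]]
[-1.16 -0.01  0.5   1.4   0.01  1.76 -0.48]
```

View pics/s8.png

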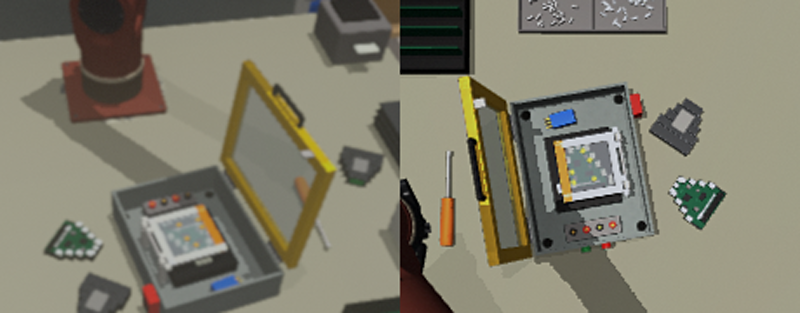

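```bash
python3 -c "
from h import *
im=cv2.cvtColor(np.ascontiguousarray(grab_frame('top')[:,:,::-1]),cv2.COLOR_BGR2HSV)
m=cv2.inRange(im,(5,90,60),(22,255,255))[150:220,200:290]
for k in cv2.findContours(m,0,1)[0]:
    if cv2.contourArea(k)>20: print(cv2.contourArea(k),(cv2.boxPoints(cv2.minAreaRect(k))+[200,150]).round(1).tolist())
S_=[(279.3,180.1),(286.3,176.1),(298.8,198.0),(291.8,202.0)]
for z in(61,65,70,80): print(z,[(B.T@(onz('scene',q,z)[:2]-c)).round(1).tolist() for q in S_])
for th in(0,.05,.1,.2): print(th,[proj('top',np.r_[c+B@[x,-80+125*np.cos(th)-4*np.sin(th)],65+125*np.sin(th)]).round(1).tolist() for x in(-60,60)])"
```

```text
120.0 [[217.6, 170.6], [223.1, 169.6], [228.4, 201.1], [222.8, 202.0]]
61 [[-59.3, 21.4], [-68.5, 51.4], [35.9, 50.9], [43.8, 22.3]]
65 [[-56.0, 19.8], [-65.1, 49.6], [38.9, 49.1], [46.7, 20.6]]
70 [[-51.8, 17.7], [-60.9, 47.4], [42.5, 46.8], [50.3, 18.5]]
80 [[-43.6, 13.5], [-52.5, 42.9], [49.9, 42.4], [57.5, 14.3]]
0 [[[224.8, 205.7]], [[218.6, 170.5]]]
0.05 [[[224.8, 205.6]], [[218.6, 170.3]]]
0.1 [[[224.8, 205.5]], [[218.6, 170.0]]]
0.2 [[[225.2, 205.2]], [[218.9, 169.4]]]
```

```bash
python3 -c "
from h import *
for a,b in(((298.8,198),(217.6,170.6)),((291.8,202),(223.1,169.6)),((286.3,176.1),(222.8,202)),((279.3,180.1),(228.4,201.1))):
    P=tri(np.array(a),np.array(b));print(P.round(1),(B.T@(P[:2]-c)).round(1),(proj('scene',P)-a).round(1))
f=grab_frame('scene')[155:225,245:320,::-1];g=grab_frame('top')[140:220,200:290,::-1]
cv2.imwrite('pics/s9.png',np.hstack([cv2.resize(f,(400,373),interpolation=2),cv2.resize(g,(400,373),interpolation=2)]))"
```

```text
[591.6 128.1  86.4] [55.7 43.3] [[ 1.2 -0. ]]
[595.7 108.   75.4] [56.3 22.8] [[ 2.1 -0.1]]
[488.1 111.2  82.8] [-49.1  45. ] [[ 1. -0.]]
[491.1  90.5  70. ] [-49.8  24.1] [[ 2. -0.]]
```

View pics/s9.png

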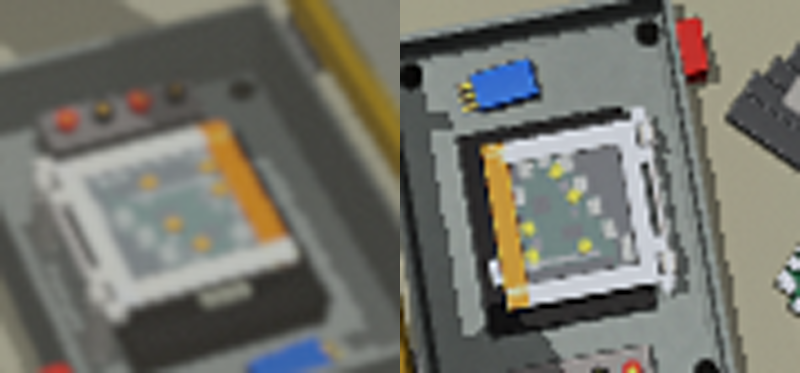

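>>> {"op": "carry_out", "data": {
  "moves": [
    {"claw": 1, "x": 0, "y": 0, "z": 15, "roll": 0},
    {"claw": 1, "x": 0, "y": 0, "z": 40, "roll": 0},
    {"claw": 1, "x": 0, "y": 0, "z": 70, "roll": 0},
    {"claw": 1, "x": 0, "y": 0, "z": 100, "roll": 0},
    {"claw": 1, "x": 0, "y": 0, "z": 130, "roll": 0},
    {"claw": 1, "x": 0, "y": 0, "z": 155, "roll": 0},
    {"claw": 1, "x": 0, "y": 0, "z": 168, "roll": 0},
    {"claw": 1, "x": 0, "y": 0, "z": 173, "roll": 0}
  ]
}}

```text
t: 18.6
position: [421.6, 271.9, 270.9]
ee_rot: [-0.0, 0.641, 0.767, -0.0]
wrist_force: [-0.2, -0.5, 0.7]
gripper_width: -0.0
```

>>> {"op": "carry_out", "data": {
  "moves": [
    {"claw": 1, "x": -4, "y": 0, "z": 0, "roll": 0},
    {"claw": 1, "x": -10, "y": 0, "z": 0, "roll": 0},
    {"claw": 1, "x": -17, "y": 0, "z": 0, "roll": 0},
    {"claw": 1, "x": -24, "y": 0, "z": 0, "roll": 0},
    {"claw": 1, "x": -30, "y": 0, "z": 0, "roll": 0},
    {"claw": 1, "x": -36, "y": 0, "z": 0, "roll": 0},
    {"claw": 1, "x": -42, "y": 0, "z": 0, "roll": 0},
    {"claw": 1, "x": -48, "y": 0, "z": 0, "roll": 0},
    {"claw": 1, "x": -54, "y": 0, "z": 0, "roll": 0},
    {"claw": 1, "x": -60, "y": 0, "z": 0, "roll": 0}
  ]
}}

```text
t: 19.85
position: [432.4, 214.3, 272.3]
ee_rot: [-0.0, 0.641, 0.768, 0.001]
wrist_force: [-1.4, 5.6, 4.7]
gripper_width: -0.2
```

```bash
cat >>h.py <<'E'
def cov():
    im=cv2.cvtColor(np.ascontiguousarray(grab_frame('scene')[:,:,::-1]),cv2.COLOR_BGR2HSV)
    m=cv2.inRange(im,(21,150,70),(32,255,255));m[:70]=0
    k=max(cv2.findContours(m,0,1)[0],key=cv2.contourArea);print('cov',cv2.contourArea(k),cv2.approxPolyDP(k,3,True).reshape(-1,2).tolist())
def covp(th):
    # free-edge outer-face corners for angle th
    return [proj('scene',np.r_[c+B@[x,123-(244*np.cos(th)-14*np.sin(th))],75+244*np.sin(th)+14*np.cos(th)]).round(0).ravel().tolist() for x in(-152,152)]
E
python3 -c "
from h import *
state();cov()
for t in np.arange(1.3,1.85,.1): print(t.round(2),covp(t))"
```

```text
t 19.85 pos [432.4 214.3 272.3] box [-85.6 156.3] tip z 253.3 F [-1.4  5.6  4.7] w -0.2 yaw tool y 10.3 tilt -1.0
cov 3497.5 [[306, 96], [298, 152], [338, 212], [356, 157]]
1.3 [[288.0, 100.0], [334.0, 166.0]]
1.4 [[295.0, 97.0], [342.0, 163.0]]
1.5 [[302.0, 96.0], [351.0, 160.0]]
1.6 [[309.0, 94.0], [359.0, 158.0]]
1.7 [[316.0, 94.0], [366.0, 157.0]]
1.8 [[322.0, 94.0], [373.0, 156.0]]
```

>>> {"op": "carry_out", "data": {
  "moves": [
    {"claw": 1, "x": -8, "y": 0, "z": 0, "roll": 0},
    {"claw": 1, "x": -17, "y": 0, "z": 0, "roll": 0},
    {"claw": 1, "x": -26, "y": 0, "z": 0, "roll": 0},
    {"claw": 1, "x": -36, "y": 0, "z": 0, "roll": 0},
    {"claw": 1, "x": -46, "y": 0, "z": 1, "roll": 0},
    {"claw": 1, "x": -56, "y": 0, "z": 3, "roll": 0},
    {"claw": 1, "x": -66, "y": 0, "z": 5, "roll": 0},
    {"claw": 1, "x": -76, "y": 0, "z": 8, "roll": 0},
    {"claw": 1, "x": -86, "y": 0, "z": 11, "roll": 0},
    {"claw": 1, "x": -96, "y": 0, "z": 15, "roll": 0}
  ]
}}

```text
t: 21.15
position: [449.8, 117.8, 256.4]
ee_rot: [0.0, 0.641, 0.767, 0.0]
wrist_force: [0.2, 2.6, 4.4]
gripper_width: 0.2
```

```bash
python3 -c "
from h import *
state();cov()
for t in np.arange(.9,1.35,.1): print(t.round(2),covp(t))"
```

```text
t 21.15 pos [449.8 117.8 256.4] box [-85.7  58.2] tip z 237.4 F [0.2 2.6 4.4] w 0.2 yaw tool y 10.2 tilt -1.0
cov 609.5 [[275, 108], [300, 159], [309, 164], [308, 171], [337, 212], [318, 169], [304, 148], [298, 147]]
0.9 [[261.0, 116.0], [302.0, 184.0]]
1.0 [[267.0, 111.0], [309.0, 179.0]]
1.1 [[274.0, 107.0], [317.0, 174.0]]
1.2 [[281.0, 103.0], [326.0, 170.0]]
1.3 [[288.0, 100.0], [334.0, 166.0]]
```

>>> {"op": "carry_out", "data": {
  "moves": [
    {"claw": 1, "x": -9, "y": 0, "z": 4, "roll": 0},
    {"claw": 1, "x": -18, "y": 0, "z": 8, "roll": 0},
    {"claw": 1, "x": -26, "y": 0, "z": 13, "roll": 0},
    {"claw": 1, "x": -35, "y": 0, "z": 19, "roll": 0},
    {"claw": 1, "x": -44, "y": 0, "z": 25, "roll": 0},
    {"claw": 1, "x": -53, "y": 0, "z": 31, "roll": 0},
    {"claw": 1, "x": -61, "y": 0, "z": 38, "roll": 0},
    {"claw": 1, "x": -69, "y": 0, "z": 45, "roll": 0},
    {"claw": 1, "x": -77, "y": 0, "z": 53, "roll": 0},
    {"claw": 1, "x": -84, "y": 0, "z": 61, "roll": 0}
  ]
}}

```text
t: 22.45
position: [464.5, 35.2, 195.0]
ee_rot: [0.0, 0.641, 0.767, -0.0]
wrist_force: [-0.3, -0.1, 2.3]
gripper_width: -0.5
```

```bash
python3 -c "
from h import *
state();cov()
for t in np.arange(.4,.9,.1): print(t.round(2),covp(t))"
```

```text
t 22.45 pos [464.5  35.2 195. ] box [-85.8 -25.6] tip z 176.0 F [-0.3 -0.1  2.3] w -0.5 yaw tool y 10.2 tilt -1.0
cov 959.5 [[247, 132], [282, 201], [336, 212], [298, 152], [271, 139], [299, 155], [329, 203], [327, 206], [291, 195], [286, 197], [255, 138], [261, 135]]
0.4 [[237.0, 144.0], [272.0, 214.0]]
0.5 [[241.0, 138.0], [277.0, 208.0]]
0.6 [[245.0, 132.0], [282.0, 202.0]]
0.7 [[249.0, 127.0], [288.0, 196.0]]
0.8 [[255.0, 121.0], [294.0, 190.0]]
```

>>> {"op": "carry_out", "data": {
  "moves": [
    {"claw": 1, "x": -7, "y": 0, "z": 8, "roll": 0},
    {"claw": 1, "x": -13, "y": 0, "z": 16, "roll": 0},
    {"claw": 1, "x": -19, "y": 0, "z": 25, "roll": 0},
    {"claw": 1, "x": -25, "y": 0, "z": 34, "roll": 0},
    {"claw": 1, "x": -30, "y": 0, "z": 43, "roll": 0},
    {"claw": 1, "x": -34, "y": 0, "z": 53, "roll": 0},
    {"claw": 1, "x": -38, "y": 0, "z": 63, "roll": 0},
    {"claw": 1, "x": -42, "y": 0, "z": 73, "roll": 0},
    {"claw": 1, "x": -45, "y": 0, "z": 83, "roll": 0},
    {"claw": 1, "x": -47, "y": 0, "z": 93, "roll": 0}
  ]
}}

```text
t: 23.75
position: [473.0, -10.7, 102.0]
ee_rot: [0.0, 0.641, 0.767, -0.0]
wrist_force: [0.2, -0.3, 3.4]
gripper_width: 0.2
```

```bash
python3 -c "
from h import *
state();cov()
for t in np.arange(0,.4,.05): print(t.round(2),covp(t))"
```

```text
t 23.75 pos [473.  -10.7 102. ] box [-85.6 -72.3] tip z 83.0 F [ 0.2 -0.3  3.4] w 0.2 yaw tool y 10.2 tilt -1.0
cov 1226.5 [[293, 151], [259, 157], [292, 154], [326, 209], [274, 220], [268, 218], [242, 167], [246, 157], [234, 159], [265, 228], [334, 214]]
0.0 [[231.0, 166.0], [263.0, 235.0]]
0.05 [[231.0, 163.0], [264.0, 233.0]]
0.1 [[231.0, 161.0], [264.0, 230.0]]
0.15 [[232.0, 158.0], [265.0, 228.0]]
0.2 [[233.0, 155.0], [266.0, 225.0]]
0.25 [[233.0, 152.0], [267.0, 222.0]]
0.3 [[235.0, 150.0], [269.0, 219.0]]
0.35 [[236.0, 147.0], [271.0, 216.0]]
```

>>> {"op": "carry_out", "data": {
  "moves": [
    {"claw": 1, "x": -1, "y": 0, "z": 6, "roll": 0},
    {"claw": 1, "x": -2, "y": 0, "z": 12, "roll": 0},
    {"claw": 1, "x": -3, "y": 0, "z": 17, "roll": 0},
    {"claw": 1, "x": -4, "y": 0, "z": 21, "roll": 0},
    {"claw": 1, "x": -4, "y": 0, "z": 24, "roll": 0},
    {"claw": 1, "x": -4, "y": 0, "z": 27, "roll": 0},
    {"claw": 1, "x": -4, "y": 0, "z": 28, "roll": 0},
    {"claw": 1, "x": -4, "y": 0, "z": 29, "roll": 0}
  ]
}}

```text
t: 24.8
position: [473.6, -14.4, 73.7]
ee_rot: [0.0, 0.641, 0.767, 0.0]
wrist_force: [-0.9, -1.5, 1.2]
gripper_width: 0.1
```

>>> {"op": "carry_out", "data": {
  "moves": [
    {"claw": 1, "x": 0, "y": 0, "z": 1, "roll": 0},
    {"claw": 1, "x": 0, "y": 0, "z": 2, "roll": 0},
    {"claw": 1, "x": 0, "y": 0, "z": 2, "roll": 0}
  ]
}}

```text
t: 25.18
position: [473.5, -14.1, 71.5]
ee_rot: [-0.0, 0.641, 0.767, -0.0]
wrist_force: [0.3, -0.2, 0.1]
gripper_width: 0.3
```

>>> {"op": "carry_out", "data": {
  "moves": [
    {"claw": 1, "x": 0, "y": 0, "z": 1, "roll": 0},
    {"claw": 1, "x": 0, "y": 0, "z": 1.5, "roll": 0},
    {"claw": 1, "x": 0, "y": 0, "z": 1.5, "roll": 0}
  ]
}}

```text
t: 25.55
position: [473.6, -14.2, 70.4]
ee_rot: [-0.0, 0.641, 0.767, 0.0]
wrist_force: [-1.8, -0.7, 6.5]
gripper_width: -0.3
```

```bash
python3 -c "
from h import *
state();cov()"
```

```text
t 25.55 pos [473.6 -14.2  70.4] box [-85.6 -75.8] tip z 51.4 F [-1.8 -0.7  6.5] w -0.3 yaw tool y 10.2 tilt -1.0
cov 1293.0 [[295, 151], [257, 163], [292, 155], [325, 210], [271, 227], [265, 224], [240, 172], [245, 163], [237, 169], [233, 167], [264, 236], [334, 214], [322, 201], [320, 190]]
```

>>> {"op": "carry_out", "data": {
  "moves": [
    {"claw": 1, "x": 0, "y": 0, "z": 0.5, "roll": 0},
    {"claw": 1, "x": 0, "y": 0, "z": 1, "roll": 0},
    {"claw": 1, "x": 0, "y": 0, "z": 1, "roll": 0}
  ]
}}

```text
t: 25.98
position: [473.6, -14.2, 70.2]
ee_rot: [-0.001, 0.641, 0.767, 0.0]
wrist_force: [-7.4, -1.0, 20.1]
gripper_width: 0.0
```

>>> {"op": "carry_out", "data": {
  "moves": [
    {"claw": 1, "x": 0, "y": 0, "z": -3, "roll": 0},
    {"claw": 1, "x": 0, "y": 0, "z": -15, "roll": 0},
    {"claw": 1, "x": 0, "y": 0, "z": -50, "roll": 0},
    {"claw": 1, "x": 0, "y": 0, "z": -95, "roll": 0},
    {"claw": 1, "x": 0, "y": 0, "z": -145, "roll": 0},
    {"claw": 1, "x": 0, "y": 0, "z": -195, "roll": 0},
    {"claw": 1, "x": 0, "y": 0, "z": -245, "roll": 0},
    {"claw": 1, "x": 0, "y": 0, "z": -285, "roll": 0},
    {"claw": 1, "x": 0, "y": 0, "z": -300, "roll": 0},
    {"claw": 1, "x": 0, "y": 0, "z": -300, "roll": 0}
  ]
}}

```text
t: 27.22
position: [473.7, -14.4, 369.5]
ee_rot: [0.0, 0.641, 0.767, 0.0]
wrist_force: [-0.5, -0.5, -1.3]
gripper_width: -0.1
```

```bash
python3 -c "
from h import *
state();cov();print(covp(0))
cv2.imwrite('pics/s10.png',cv2.resize(np.hstack([grab_frame('scene')[100:260,170:400,::-1],grab_frame('top')[110:270,110:340,::-1]]),(800,278),interpolation=2))"
```

```text
t 27.23 pos [473.7 -14.4 369.5] box [-85.5 -76. ] tip z 350.5 F [-0.5 -0.5 -1.3] w -0.1 yaw tool y 10.2 tilt -1.0
cov 5037.5 [[296, 153], [237, 165], [237, 169], [233, 166], [264, 236], [334, 214], [322, 201], [320, 190], [305, 166], [298, 162]]
[[231.0, 166.0], [263.0, 235.0]]
```

View pics/s10.png

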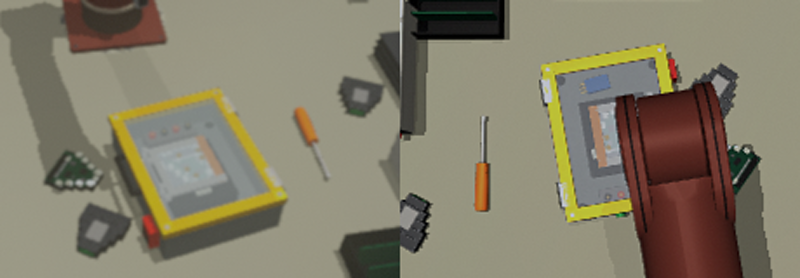

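The cover is shut flush on the rim with the flap flat beneath it. Nothing else on the bench has moved, and the arm is clear.

```bash
python3 -c "
from bench import *
print(close_job())"
```

```text
the job is handed in; nothing more can be done
None
```

The flap was folded down flat first, then the yellow cover was swung fully shut, and the job was handed in at about 27 s.

**Final checks**
- **Flap:** it met its end stop with about 20 N measured at the wrist. After lifting off, its visible corners matched a flat flap to within about 2 pixels. Triangulating the orange bar's outline disagreed, putting it 5–20 mm too high. I took that as mask error, because the stop contact and the corners agreed.
- **Cover:** it met its end stop at about 89 mm height with up to 20 N measured. After lifting off, its corners matched the shut position to within about 1 pixel.
- **Everything else:** in the last pictures the plug, screwdriver and relays look where they were, though the arm partly hid the relays on the -y side in the top view. I did not re-check the board itself, the tape roll or the bottle.
- **Release:** the arm is about 300 mm above the cover, with the wrist force at noise level.

**What disagreed**
- **Fingertip height:** with the tool shut, the fingertips were about 19 mm above the reported tool point, not 19 mm below it as the description says. Because of this, my first push passed over the flap without moving it. I lowered the tool, pushed again, and allowed for the offset after that.
- **Pictures:** I viewed 13 pictures, three over the budget of 10, to sort out that offset and confirm the result.

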